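# Peel the top parts tray off a clinging nest and hold it over the light pad

## Task

The yellow parts tray clings in the blue trays under it. Peel it off by lifting its red-tabbed corner first, while the opposite corner still rests in the nest and the blue trays stay standing where they are on the bench. Then carry it to the white light pad and finish still gripping it by the tab, held still and roughly level with its centre over the middle of the pad and its underside about 15 cm above the bench; leave the other things on the bench alone.

Things in the scene. Friction and masses are not known exactly. Their poses are not given: they have to be found in the camera images.
- tray: The top tray: yellow formed plastic with shallow pockets, 186 x 146 mm over its flange (x by y), 27 mm deep, about 150 g. Origin at the centre of its underside; x along the long side, y along the short side, z up out of the mouth. At the start it is nested in the blue trays at the same yaw (within 35 degrees of the world axes), underside 22 mm and flange top 49 mm above the bench.
- tab (a point): Middle of the top edge of the red grip tab on the tray's corner at -x, -y: 10 mm thick, 34 mm wide, reaching 40 mm above the flange top. In the tray's frame this point is x -74, y -55.5, z 67 mm. The thin direction lies along the tray's diagonal (x 0.8, y 0.6): grip it from above, fingers closing along that diagonal, one over the tray's mouth, one outside. Same axes as the tray.
- tab_corner (a point): The flange's top at the corner beside the tab: x -90, y -70, z 27 mm in the tray's frame.
- far_corner (a point): The flange's top at the corner opposite the tab: x 90, y 70, z 27 mm in the tray's frame. Levered up slowly by the tab about this corner, the tray needs only a few newtons, and once tilted some 25 degrees it can be lifted away upwards.
- lower: Two blue trays firmly nested, as one: 186 x 146 mm, 45 mm high, 0.8 kg with brass fittings inside, standing loose on the bench. Origin at the centre of the underside, axes as the tray's at the start. Springy nubs on both long walls, 34 and 62 mm from the centre towards +x, grip the yellow tray with some 8 N in all (5 mm play elsewhere): pulled straight up it tends to take the blue trays along.
- pad: White back-lit inspection pad in a grey frame, 210 x 170 x 11 mm, fixed on the bench, to the left or right, on the side where the trays are not. Origin at the centre of its underside, x and y along its sides.
- oil: White oil bottle with red cap, 48 mm across, 110 mm tall, standing beyond the trays; a bystander. Origin under its centre.
- tube: Steel tube standing on end, 56 mm across, 75 mm tall, beyond the trays; a bystander. Origin under its centre.
- paste: Pale grey aluminium can, 54 mm across, 60 mm tall, standing beyond the trays; a bystander. Origin under its centre.
- fitting: Brass fitting, 36 mm across, 36 mm tall, standing between the trays and the pad; a bystander. Origin under its centre.
Things that resemble listed ones, but are neither listed nor needed, are in the scene too. Several things have the shape of the lower; the one meant has the colours described above.

How it is judged:
By the outcome, as a careful person would: the job done as asked, in the order asked, and still so for the second after the job is handed in, while the arm keeps its last pose, push and grip.
It also fails if it takes over 48 s, if anything falls off the work surface, if the arm or the gripper's body presses on something with over 40 N, if the wrist force passes 120 N, or if a joint passes its speed limit or range.

## Robot

A 6-joint arm with a two-finger parallel gripper is mounted at the origin on the work surface. World frame = base frame: x ahead of the robot, y to its left, z up, the work surface at z = 0. Lengths are in mm, angles in degrees, forces in N, time in s.
With the tool pointing down it reaches from about 350 to 850 mm from the base axis. Payload 8.1 kg.
Tool frame: the origin (TCP) lies at the very end of the fingers, on their centre line; the grasp point (between the pads) lies r.tcp_to_grasp behind it (r.tcp_to_grasp is the distance from the TCP to the grasp point, in mm); z points along the fingers, y is the line along which they close (so a half turn about z gives the same grasp; the last joint's range is limited). The gripper opens to 85 mm and grips with 20 to 120 N. Pads are 22 mm wide; open, the fingers measure 114 mm over their backs; the gripper's body (76 mm by 85 mm) begins 54 mm behind the grasp point. The pads swing forward as they close: fully open they stand 13 mm farther back than shut.
Start: joints at [-69.523, 7.471, 85.268, -0, 87.261, -4.893], TCP at [257.102, -542.129, 231.292] pointing down, gripper open.
Joint ranges: [-169.43, 169.43], [-51.17, 129.36], [1.28, 143.12], [-76.62, 256.62], [0, 156.53], [-152.29, 152.29]. Speed limits (degrees/s): [136.94, 136.94, 159.86, 180, 180, 180].

## Interface

Orientations are given as [roll, pitch, yaw] about the fixed x, y, z axes, in that order (R = Rz(yaw) Ry(pitch) Rx(roll)).
In Python, from bench import r gives the robot as it stands.
- The arm moves only by the shell command python3 -m handwheel 'ROWS' [OPENING] [FORCE]. ROWS is JSON, a list of rows, each a list of 4 numbers: the shift along the tool's x, y, z in m, then the turn about the tool's z in degrees. A call has 1 to 10 rows; each row shifts and turns the commanded pose from where the row before left it, along the tool's axes as they then stand; what a row does not reach is not made up. A row lasts 1/10 s, in which the tool goes at most 50 mm and 8.59 degrees, less where a joint would pass 70% of its speed; a pose out of reach is approached as far as the arm can. A call is refused whole if a number of a shift passes 0.05 or a number of a turn 8.59, either way. A call with a gripper value outside its range is refused whole. OPENING is the finger opening in m, from 0 to 0.0854, set as the call begins (- or left out, the last holds). The fingers move at their own pace and stop on an object; FORCE is the grip in N (left out, the last holds). Time passes only in rows, so rows that do not move let the fingers close. It gives the time, the measured TCP pose, the force, the opening and the grip force at its end, in the units of the state.
- r.sense(): the state, without advancing time (a new reading comes with each control period).
- r.snapshot(name): name is "scene" or "top"; returns the picture (480x640x3 uint8, red, green, blue); there is no depth.
- r.camera_params(name): a dict with "fx", "fy", "cx", "cy" (pixels), "R" (3x3) and "t" (3): a world point X has camera coordinates R X + t. Camera axes: x right, y down, z forward; pixel columns grow to the right and rows downward; lengths in mm; the calibration is good to about 2 mm. A picture is of the moment at which its call begins. camera_params takes no time and is no camera call.
- r.hand_in(): hands the job in; it is judged then, once.
The state is a dict: "time": time; "joint_pos": joint angles; "qd": joint speeds; "joint_efforts": joint torques, N m; "tool_pos": TCP position; "tcp_rot": TCP orientation; "ft_force": force on the tool from outside, world axes, zero at the start; "wrist_torque": the same for the moment, N m; "finger_gap": finger opening in mm; "grip_force": force on a finger pad.
Only numpy, scipy, OpenCV 4.12 (cv2) and the standard library are available. Lean on these libraries where they do the work, as an engineer would, in place of code of your own. Each camera call takes 0.05 s, during which the arm holds its last target. There are 200 camera calls.

## Working session

There is one attempt and no reset: what is moved stays moved. The work goes in short steps, Python scripts to look and compute and a shell command to move; the robot and the scene stay as the last step left them, time stands still between calls to the robot, and variables do not carry over. Pictures are saved under pics/ and viewed, at most 12 in all, crops included, and the job is handed in when it is done.

```bash
mkdir -p pics; ls
python3 - <<'E'
from bench import r
import cv2,json
for n in("scene","top"):
    im=r.snapshot(n); cv2.imwrite(f"pics/{n}0.png",im[:,:,::-1]); print(n,r.camera_params(n))
print(r.sense(), r.tcp_to_grasp)
E
```

```text
pics
scene {'fx': 489.3255803416222, 'fy': 489.3255803416222, 'cx': 320.7939304098757, 'cy': 242.5147172757657, 'R': array([[ 0.28978021,  0.95707191, -0.00638624],
       [ 0.78870674, -0.24257229, -0.56488969],
       [-0.54218918,  0.15865698, -0.82514172]]), 't': array([-113.41166955, -432.49282428, 1285.42677446])}
top {'fx': 609.8586581870089, 'fy': 609.8586581870089, 'cx': 318.5534407712945, 'cy': 250.14581719271823, 'R': array([[-0.00681016, -0.99993654, -0.00897383],
       [-0.99721081,  0.00745806, -0.07426284],
       [ 0.07432505,  0.00844306, -0.99719833]]), 't': array([ -45.97455927,  593.9933518 , 1496.91662211])}
{'time': 0.1, 'joint_pos': array([-6.95220207e+01,  7.51242865e+00,  8.53219362e+01, -1.06964486e-03,
        8.72608014e+01, -4.89494986e+00]), 'qd': array([-0.04710911, -0.04988242, -0.06498009,  0.01852837, -0.05824631,
       -0.02802605]), 'joint_efforts': array([ 2.85405156e-03, -5.70950818e+01, -5.01939726e+01,  1.79485892e-05,
        8.09494610e-03, -6.49602475e-05]), 'tool_pos': array([ 256.93162653, -541.67073369,  230.34272051]), 'tcp_rot': array([-1.79905090e+02, -7.05600402e-03,  2.53729753e+01]), 'ft_force': array([-0.21914402,  1.37717369, -0.23436901]), 'wrist_torque': array([ 0.04730819, -0.0279742 ,  0.01239988]), 'grip_force': 0.0, 'finger_gap': 85.43164978191822} 18.700000000000003
```

View pics/scene0.png

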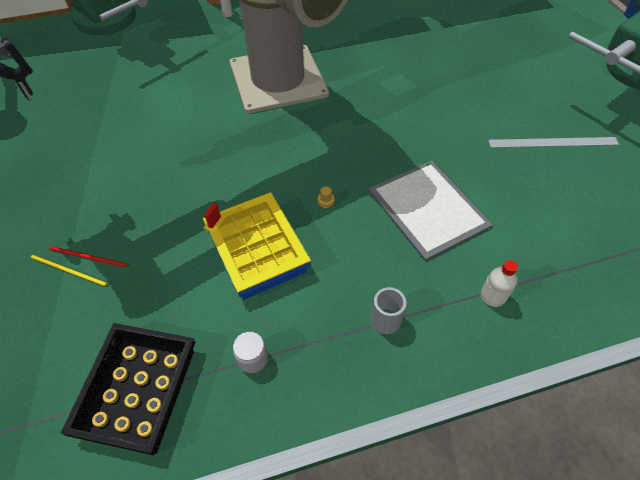

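View pics/top0.png

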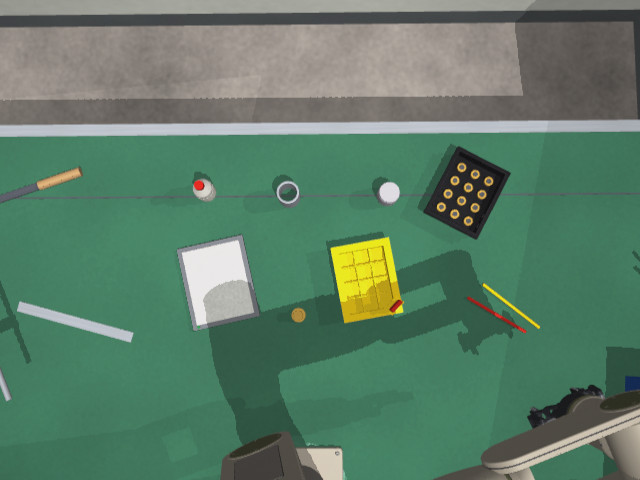

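The yellow tray with the red tab is at top (367,280), tab at (396,306), and scene (257,243). Blue shows beneath it in the scene view at (275,285). The other tray shape is the black one with brass rings at top (467,192). It isn't blue and has nothing yellow in it, so the yellow and blue stack is the one meant. The pad is at top (219,282), and the brass fitting is at (298,315) between the tray and pad.

```bash
cat > h.py <<'E'
import numpy as np,cv2
from bench import r
def ray(n,px):
    p=r.camera_params(n);R=p["R"];d=R.T@np.array([(px[0]-p["cx"])/p["fx"],(px[1]-p["cy"])/p["fy"],1]);return -R.T@p["t"],d
def onz(n,px,z):
    o,d=ray(n,px);return o+d*(z-o[2])/d[2]
def tri(a,b):
    A=0;B=0
    for n,px in(("scene",a),("top",b)):
        o,d=ray(n,px);d=d/np.linalg.norm(d);P=np.eye(3)-np.outer(d,d);A=A+P;B=B+P@o
    return np.linalg.solve(A,B)
def blob(m,near):
    cs,_=cv2.findContours(m.astype(np.uint8),cv2.RETR_EXTERNAL,cv2.CHAIN_APPROX_NONE)
    cs=[c for c in cs if cv2.contourArea(c)>15]
    return min(cs,key=lambda c:np.hypot(*(c[:,0].mean(0)-near)))
def hsv(im): return [x.astype(int) for x in cv2.split(cv2.cvtColor(im,cv2.COLOR_RGB2HSV))]
E
python3 - <<'E'
from h import *
im={n:cv2.imread(f"pics/{n}0.png")[:,:,::-1].copy() for n in("scene","top")}
H,S,V=hsv(im["top"])
red=((H<8)|(H>172))&(S>150)&(V>60); yel=(H>20)&(H<36)&(S>150)&(V>60)
c=blob(yel|red,(367,280)); 
W=np.array([onz("top",p,49)[:2] for p in c[:,0]],np.float32)
R=cv2.minAreaRect(W);print("tray",R,cv2.boxPoints(R).tolist())
t=blob(red,(396,306));print("red top",cv2.minAreaRect(t))
g=(S<70)&(V>60);p=blob(g,(219,282));W=np.array([onz("top",q,11)[:2] for q in p[:,0]],np.float32);R=cv2.minAreaRect(W);print("pad",R,cv2.boxPoints(R).tolist())
H,S,V=hsv(im["scene"]);red=((H<8)|(H>172))&(S>150)&(V>60);t=blob(red,(212,215));print("red scene",cv2.boundingRect(t),cv2.approxPolyDP(t,2,True)[:,0].tolist())
for n,px,z in(("fit",(298,315),36),("oil",(199,186),110),("tube",(288,192),75),("paste",(389,192),60)):print(n,onz("top",px,z))
a=cv2.resize(im["top"][225:335,320:420],None,fx=5,fy=5,interpolation=2)[:, :400]
a=cv2.resize(im["top"][225:335,320:415],(400,463));b=cv2.resize(im["scene"][185:305,195:320],(400,384))
b=np.vstack([b,np.zeros((79,400,3),np.uint8)])
cv2.imwrite("pics/crop.png",np.hstack([a,b])[:,:,::-1])
E
```

```text
tray ((518.3287353515625, -168.43312072753906), (189.39772033691406, 150.4725341796875), 10.11951732635498) [[411.8839111328125, -111.00606536865234], [438.322265625, -259.13775634765625], [624.7735595703125, -225.86016845703125], [598.335205078125, -77.72848510742188]]
red top ((395.75006103515625, 305.2500305175781), (4.242640495300293, 13.435027122497559), 45.0)
pad ((516.4630737304688, 202.68524169921875), (210.4737091064453, 170.386962890625), 12.412379264831543) [[395.3740234375, 263.2671203613281], [431.998046875, 96.86280822753906], [637.5521240234375, 142.10336303710938], [600.9281005859375, 308.5076904296875]]
red scene (204, 203, 16, 25) [[215, 203], [204, 214], [210, 227], [219, 217]]
fit [433.73952219   1.07456805  36.        ]
oil [741.52907877 231.13405854 110.        ]
tube [731.42152417  22.35315355  75.        ]
paste [ 731.93451763 -223.57960769   60.        ]
```

View pics/crop.png

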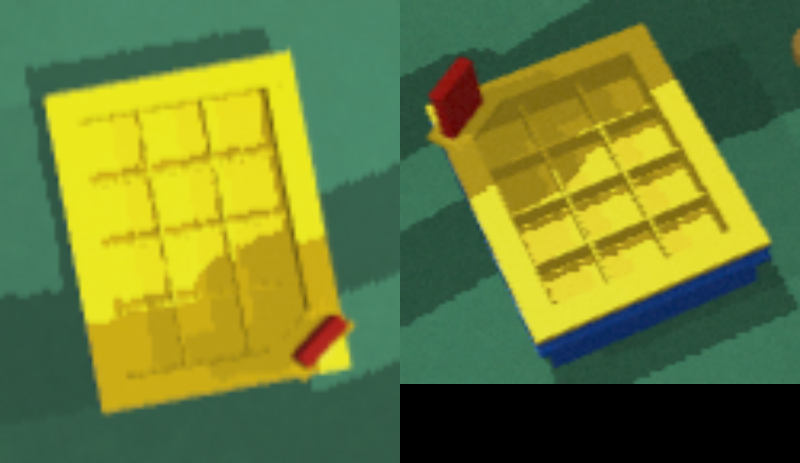

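The crop confirms it: the yellow tray sits in the blue one, with the red tab at the near right corner. Next I'll refine the tray pose from the yellow pixels alone and check the tab position.

Run:
```python
from h import *
im=cv2.imread("pics/top0.png")[:,:,::-1].copy()
H,S,V=hsv(im);yel=(H>20)&(H<36)&(S>150)&(V>60)
c=blob(yel,(367,280));W=np.array([onz("top",p,49)[:2] for p in c[:,0]])
# fit each clean side with fitLine, sides by coordinates in rough frame
a=np.radians(10.1);u=np.array([np.cos(a),np.sin(a)]);v=np.array([-u[1],u[0]]);c0=np.array([518.3,-167.5])
q=(W-c0)@np.c_[u,v]
for nm,k,s,h,o in(("+x",0,1,93,1),("-x",0,-1,93,1),("+y",1,1,73,0),("-y",1,-1,73,0)):
    m=(abs(s*q[:,k]-h)<6)&(abs(q[:,o])<(45 if k else 40))
    f=np.polyfit(q[m][:,o],q[m][:,k],1);print(nm,m.sum(),f, 'dyaw',np.degrees(np.arctan(f[0]))*(1 if k else -1))
print("tab tri (top-edge mid)",tri((213.5,206.5),(395.75,305.25)), onz("top",(395.75,305.25),89))
print(r.sense()["tool_pos"])
```

```text
+x 32 [1.62499835e-03 9.33849459e+01] dyaw -0.09310546509020429
-x 33 [-1.34462328e-03 -9.11287530e+01] dyaw 0.07704119279175674
+y 36 [-5.50506762e-04  7.29409994e+01] dyaw -0.031541710868566046
-y 36 [ 6.12323039e-03 -7.06033026e+01] dyaw 0.3508308736021327
tab tri (top-edge mid) [ 456.88253911 -231.48899976   92.1473598 ] [ 456.79997209 -232.19548232   89.        ]
[ 256.93162653 -541.67073369  230.34272051]
```

```bash
python3 -m handwheel '[[0.031,-0.0195,0,0],[0.031,-0.0195,0,0],[0.031,-0.0195,0,0],[0.031,-0.0195,0,0],[0.031,-0.0195,0,0],[0.031,-0.0195,0,0],[0.031,-0.0195,0,0],[0.031,-0.0195,0,0],[0.031,-0.0195,0,0],[0.031,-0.0195,0,0]]' 0.05 30; python3 -m handwheel '[[0,0,0.005,-8.5],[0,0,0.005,-8.5],[0,0,0.005,-8.5],[0,0,0.005,-8.5],[0,0,0.005,-8.5],[0,0,0.005,-8.5],[0,0,0.005,-8.5],[0,0,0.005,-8.5],[0,0,0.005,-8.5],[0,0,0.005,-8.5]]'; python3 -m handwheel '[[0,0,0,-8.5],[0,0,0,-8.5],[0,0,0,-8.5],[0,0,0,-1],[0,0,0,0]]'
```

```text
time: 1.1
tool_pos: [454.0, -231.6, 230.9]
tcp_rot: [-180.0, 0.0, 25.4]
ft_force: [0.9, -0.3, 0.5]
finger_gap: 49.7
grip_force: 0.0
time: 2.1
tool_pos: [453.3, -232.9, 180.6]
tcp_rot: [-180.0, -0.0, 110.7]
ft_force: [0.4, 0.3, 0.2]
finger_gap: 50.1
grip_force: 0.0
time: 2.6
tool_pos: [453.5, -233.0, 181.0]
tcp_rot: [-180.0, -0.0, 136.7]
ft_force: [0.2, -0.1, -0.6]
finger_gap: 49.6
grip_force: 0.0
```

```bash
python3 -m handwheel '[[-0.002,0.002,0.02,0],[0,0,0.025,0],[0,0,0.025,0],[0,0,0.02,0],[0,0,0.015,0],[0,0,0.013,0],[0,0,0,0],[0,0,0,0]]'
python3 - <<'E'
from h import *
a=r.snapshot("top")[215:345,310:440];b=r.snapshot("scene")[150:300,160:310]
cv2.imwrite("pics/g1.png",np.hstack([cv2.resize(a,(400,400)),cv2.resize(b,(400,400))])[:,:,::-1])
E
```

```text
time: 3.4
tool_pos: [456.7, -233.2, 63.7]
tcp_rot: [180.0, 0.0, 136.8]
ft_force: [0.6, -0.2, 1.0]
finger_gap: 50.1
grip_force: 0.0
```

View pics/g1.png

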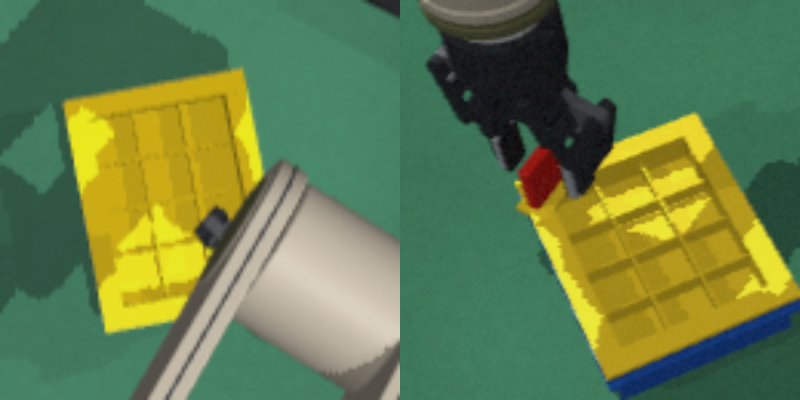

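The fingers straddle the red tab (crop (540,178)), with one over the mouth and one outside. I'll close gently so the tab can hinge between the pads.

```bash
python3 -m handwheel '[[0,0,0,0],[0,0,0,0],[0,0,0,0],[0,0,0,0],[0,0,0,0],[0,0,0,0],[0,0,0,0]]' 0 25; python3 -m handwheel '[[0,0,-0.001,0],[0,0.0005,-0.002,0],[0,0.0005,-0.002,0],[0,0,-0.002,0],[0,0.0005,-0.002,0],[0,0,0,0],[0,0,0,0]]'
```

```text
time: 4.2
tool_pos: [456.3, -233.9, 64.1]
tcp_rot: [-179.9, 0.1, 136.9]
ft_force: [-5.0, -2.9, 5.5]
finger_gap: 9.5
grip_force: 26.4
time: 4.9
tool_pos: [457.3, -231.6, 72.0]
tcp_rot: [-180.0, -0.0, 136.9]
ft_force: [-0.3, 0.2, -6.3]
finger_gap: 9.5
grip_force: 35.5
```

```bash
python3 -m handwheel '[[0,0.0005,-0.002,0],[0,0.0005,-0.002,0],[0,0.0005,-0.002,0],[0,0.0005,-0.002,0],[0,0,0,0],[0,0,0,0]]';python3 - <<'E'
from h import *
a=r.snapshot("top")[215:345,310:440];b=r.snapshot("scene")[150:310,170:330]
cv2.imwrite("pics/g2.png",np.hstack([cv2.resize(a,(300,300)).repeat(1,0),cv2.resize(b,(500,500))[:300]] if 0 else [np.vstack([cv2.resize(a,(300,300)),np.zeros((200,300,3),np.uint8)]),cv2.resize(b,(500,500))])[:,:,::-1])
E
```

```text
time: 5.5
tool_pos: [459.0, -230.5, 80.5]
tcp_rot: [180.0, 0.0, 136.9]
ft_force: [-0.4, -0.1, -7.1]
finger_gap: 9.2
grip_force: 36.8
```

View pics/g2.png

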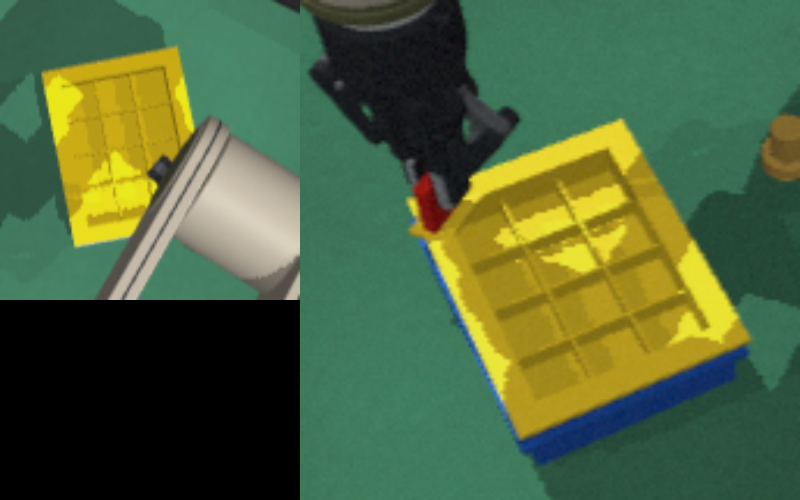

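```bash
cat >> h.py <<'E'
def proj(n,X):
    p=r.camera_params(n);c=p["R"]@np.asarray(X,float)+p["t"];return np.array([p["fx"]*c[0]/c[2]+p["cx"],p["fy"]*c[1]/c[2]+p["cy"]])
U=np.array([np.cos(np.radians(10.1)),np.sin(np.radians(10.1)),0]);Vv=np.array([-U[1],U[0],0]);C0=np.array([519.2,-166.1,22.])
D=.8*U+.6*Vv
def pt(l,th):  # tray point after tilting th deg about far corner
    P=C0+l[0]*U+l[1]*Vv+np.array([0,0,l[2]]);F=C0+90*U+70*Vv+np.array([0,0,27.]);q=P-F;a=q@D;t=np.radians(th);z=q[2]
    return F+(q-a*D-np.array([0,0,z]))+D*(a*np.cos(t)+z*np.sin(t))+np.array([0,0,-a*np.sin(t)+z*np.cos(t)])
def look(im):
    H,S,V=hsv(im);y=(H>20)&(H<36)&(S>150)&(V>60);b=(H>105)&(H<130)&(S>120)&(V>35)
    cy=blob(y,(257,243))[:,0];cb=blob(b,(270,285))[:,0]
    e=lambda c,d:c[np.argmax(c@np.array(d))].tolist()
    return "yellow L,B,R,T",[e(cy,d) for d in((-1,-.1),(-.1,1),(1,.2),(.1,-1))],"blue low,right",e(cb,(-.1,1)),e(cb,(1,.3))
E
python3 - <<'E'
from h import *
im0=cv2.imread("pics/scene0.png")[:,:,::-1].copy();im=r.snapshot("scene")
print(look(im0));print(look(im))
for th in(0,2,4,6,8):print(th,[proj("scene",pt(l,th)).round(1).tolist() for l in((-90,-70,27),(90,-70,27),(90,70,27),(-90,70,27))],pt((-74,-55.5,67),th).round(0))
E
```

```text
('yellow L,B,R,T', [[203, 218], [237, 291], [310, 260], [270, 192]], 'blue low,right', [243, 299], [310, 265])
('yellow L,B,R,T', [[205, 223], [240, 289], [313, 259], [272, 188]], 'blue low,right', [246, 298], [312, 263])
0 [[206.5, 217.1], [240.3, 288.5], [310.5, 258.3], [271.6, 192.2]] [ 456. -234.   89.]
2 [[205.7, 214.7], [240.0, 287.7], [310.5, 258.3], [271.4, 190.6]] [ 457. -233.   96.]
4 [[205.1, 212.3], [239.9, 286.9], [310.5, 258.3], [271.3, 189.0]] [ 458. -231.  103.]
6 [[204.6, 209.9], [239.8, 286.1], [310.5, 258.3], [271.2, 187.5]] [ 460. -230.  110.]
8 [[204.2, 207.5], [239.7, 285.4], [310.5, 258.3], [271.3, 186.0]] [ 461. -228.  117.]
```

Run:
```python
from h import *
im0=cv2.imread("pics/scene0.png")[:,:,::-1].copy();im=r.snapshot("scene")
cv2.imwrite("pics/scene2.png",im[:,:,::-1])
f=lambda i:cv2.resize(i[190:310,195:320],(400,384),interpolation=0)
cv2.imwrite("pics/cmp.png",np.hstack([f(im0),f(im)])[:,:,::-1])
H0=hsv(im0);H1=hsv(im)
# blue run along rows on the left wall
for H,S,V in(H0,H1):
    b=(H>105)&(H<130)&(S>120)&(V>20);print([(y,np.flatnonzero(b[y,195:320])[[0,-1]].tolist(),b[y,195:320].sum()) if b[y,195:320].any() else (y,) for y in range(220,300,6)])
```

```text
[(220,), (226,), (232,), (238,), (244,), (250,), (256,), (262,), (268, [101, 110], np.int64(10)), (274, [87, 106], np.int64(20)), (280, [73, 92], np.int64(20)), (286, [58, 78], np.int64(21)), (292, [45, 64], np.int64(20)), (298, [48, 50], np.int64(3))]
[(220, [11, 11], np.int64(1)), (226, [13, 13], np.int64(1)), (232, [16, 16], np.int64(1)), (238, [19, 19], np.int64(1)), (244, [22, 22], np.int64(1)), (250, [25, 25], np.int64(1)), (256, [28, 28], np.int64(1)), (262, [113, 117], np.int64(5)), (268, [33, 113], np.int64(16)), (274, [36, 105], np.int64(22)), (280, [39, 92], np.int64(23)), (286, [42, 78], np.int64(23)), (292, [45, 65], np.int64(21)), (298, [51, 51], np.int64(1))]
```

View pics/cmp.png

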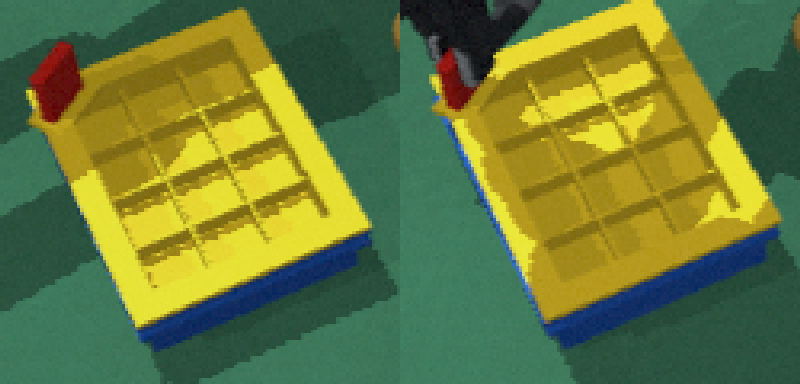

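```bash
cat >> h.py <<'E'
def edges(im):
    H,S,V=hsv(im);yel=(H>20)&(H<36)&(S>150)&(V>60)
    c=blob(yel,(360,275));W=np.array([onz("top",p,49)[:2] for p in c[:,0]])-C0[:2];q=W@np.c_[U[:2],Vv[:2]]
    o=[]
    for k,s,h,lo,hi in((0,1,93,-50,60),(1,1,73,0,75),(1,-1,73,20,75),(0,-1,93,0,60)):
        m=(abs(s*q[:,k]-h)<14)&(q[:,1-k]>lo)&(q[:,1-k]<hi)
        if m.sum()>5:
            f=np.polyfit(q[m][:,1-k],q[m][:,k],1);o.append(("xy"[k],s,round(f[1]+f[0]*30,1),"slope deg",round(np.degrees(np.arctan(f[0])),2)))
    return o
E
python3 - <<'E'
from h import *
for im in(cv2.imread("pics/top0.png")[:,:,::-1].copy(),r.snapshot("top")):
    print(edges(im));H,S,V=hsv(im)
    b=(H>105)&(H<130)&(S>120)&(V>20);ys,xs=np.nonzero(b[225:335,320:420]);print("blue px top",len(xs),xs.mean()+320 if len(xs) else 0,ys.mean()+225 if len(xs) else 0)
E
```

```text
[('x', 1, np.float64(92.3), 'slope deg', np.float64(0.07)), ('y', 1, np.float64(71.7), 'slope deg', np.float64(-0.14)), ('y', -1, np.float64(-71.5), 'slope deg', np.float64(0.18)), ('x', -1, np.float64(-92.2), 'slope deg', np.float64(0.4))]
blue px top 0 0 0
[('x', 1, np.float64(96.7), 'slope deg', np.float64(-0.31)), ('y', 1, np.float64(76.7), 'slope deg', np.float64(0.04)), ('y', -1, np.float64(-68.3), 'slope deg', np.float64(0.91)), ('x', -1, np.float64(-86.0), 'slope deg', np.float64(-2.14))]
blue px top 0 0 0
```

Run:
```python
from h import *
L=lambda x,y:C0[:2]@np.eye(2)+x*U[:2]+y*Vv[:2]
def T(x,y,s):
    P=np.r_[L(x,y),49.]; return tri(s,proj("top",P)).round(1)
for nm,a,b in(("T -+",(-92.2,71.7,(270.5,191.5)),(-88,76.7,(272,187.5))),("R ++",(92.3,71.7,(310.5,259.5)),(96.7,76.7,(313,258.5))),("B +-",(92.3,-71.5,(237.5,291)),(97.3,-67.3,(240,289.5)))):print(nm,T(*a),T(*b))
# sub-pixel shift of blue bottom edge (blue vs green) along +x wall: mean lower boundary by column
for f in("scene0","scene2"):
    H,S,V=hsv(cv2.imread(f"pics/{f}.png")[:,:,::-1].copy());b=(H>105)&(H<130)&(S>120)&(V>20);y=(H>20)&(H<36)&(S>150)&(V>60)
    print(f,[(x,int(np.flatnonzero(y[:,x]).max() if y[:,x].any() else 0),int(np.flatnonzero(b[:310,x]).max())) for x in range(246,308,6)])
    print([(yy,(np.flatnonzero(b[yy,195:260])[:1]+195).tolist(),(np.flatnonzero(y[yy,195:260])[:1]+195).tolist()) for yy in range(230,296,8)])
```

```text
T -+ [ 415.6 -113.1   48.3] [ 419.2 -108.2   63.3]
R ++ [597.3 -80.6  47.2] [600.1 -75.7  52.7]
B +- [ 622.6 -222.8   46.5] [ 625.9 -217.3   55. ]
scene0 [(246, 288, 297), (252, 285, 295), (258, 283, 292), (264, 280, 290), (270, 278, 287), (276, 275, 284), (282, 272, 282), (288, 270, 279), (294, 267, 276), (300, 265, 274), (306, 262, 267)]
[(230, [], [208]), (238, [], [213]), (246, [], [216]), (254, [], [220]), (262, [], [224]), (270, [], [227]), (278, [], [231]), (286, [253], [235]), (294, [238], [])]
scene2 [(246, 287, 298), (252, 285, 295), (258, 282, 292), (264, 279, 290), (270, 277, 287), (276, 274, 284), (282, 272, 282), (288, 269, 279), (294, 267, 277), (300, 264, 274), (306, 261, 271)]
[(230, [210], [212]), (238, [214], [216]), (246, [218], [220]), (254, [222], [224]), (262, [], [227]), (270, [229], [231]), (278, [233], [236]), (286, [237], [239]), (294, [241], [])]
```

```bash
python3 -m handwheel '[[0,0.0006,-0.0025,0],[0,0.0006,-0.0025,0],[0,0.0006,-0.0025,0],[0,0.0007,-0.0025,0],[0,0.0007,-0.0025,0],[0,0.0007,-0.0025,0],[0,0.0007,-0.0025,0],[0,0,0,0],[0,0,0,0]]';python3 - <<'E'
from h import *
im=r.snapshot("scene");cv2.imwrite("pics/scene3.png",im[:,:,::-1])
print(edges(r.snapshot("top")))
for f in("scene0","scene2","scene3"):
    H,S,V=hsv(cv2.imread(f"pics/{f}.png")[:,:,::-1].copy());b=(H>105)&(H<130)&(S>120)&(V>20);y=(H>20)&(H<36)&(S>150)&(V>60)
    print(f,look(cv2.imread(f"pics/{f}.png")[:,:,::-1].copy()),[(x,int(np.flatnonzero(y[:,x]).max() if y[:,x].any() else 0),int(np.flatnonzero(b[:310,x]).max())) for x in range(246,308,12)])
    print([(yy,(np.flatnonzero(b[yy,195:260])[:1]+195).tolist(),(np.flatnonzero(y[yy,195:260])[:1]+195).tolist()) for yy in range(230,296,16)])
E
```

```text
time: 6.65
tool_pos: [462.1, -227.1, 97.9]
tcp_rot: [180.0, 0.0, 136.9]
ft_force: [-0.6, 0.1, -3.0]
finger_gap: 9.5
grip_force: 25.3
[('x', 1, np.float64(103.7), 'slope deg', np.float64(0.01)), ('y', 1, np.float64(78.9), 'slope deg', np.float64(-0.25)), ('y', -1, np.float64(-67.9), 'slope deg', np.float64(-0.18)), ('x', -1, np.float64(-81.6), 'slope deg', np.float64(-0.82))]
scene0 ('yellow L,B,R,T', [[203, 218], [237, 291], [310, 260], [270, 192]], 'blue low,right', [243, 299], [310, 265]) [(246, 288, 297), (258, 283, 292), (270, 278, 287), (282, 272, 282), (294, 267, 276), (306, 262, 267)]
[(230, [], [208]), (246, [], [216]), (262, [], [224]), (278, [], [231]), (294, [238], [])]
scene2 ('yellow L,B,R,T', [[205, 223], [240, 289], [313, 258], [272, 188]], 'blue low,right', [246, 298], [312, 263]) [(246, 287, 298), (258, 282, 292), (270, 277, 287), (282, 272, 282), (294, 267, 277), (306, 261, 271)]
[(230, [210], [212]), (246, [218], [220]), (262, [], [227]), (278, [233], [236]), (294, [241], [])]
scene3 ('yellow L,B,R,T', [[205, 209], [241, 284], [315, 254], [274, 183]], 'blue low,right', [247, 300], [314, 265]) [(246, 283, 298), (258, 278, 295), (270, 275, 290), (282, 267, 284), (294, 263, 279), (306, 257, 274)]
[(230, [210], [215]), (246, [218], [223]), (262, [226], [230]), (278, [234], [238]), (294, [241], [])]
```

Run:
```python
from h import *
im=cv2.imread("pics/scene3.png")
cv2.imwrite("pics/v3.png",cv2.resize(im[170:310,190:335],(580,560),interpolation=2))
```

```text
(no output)
```

View pics/v3.png

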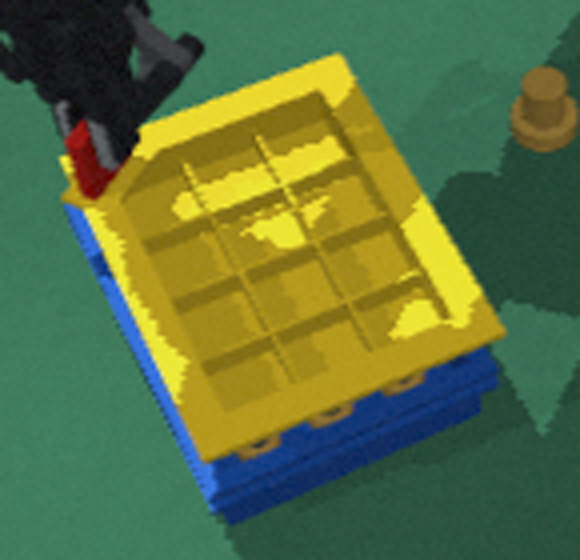

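The tray rose almost level. At this grip depth the pads hold the tab too rigidly for it to hinge, although the blue trays are still standing. I'll set the tray back into its nest along the same path, then re-grip only the tab's top edge, lightly.

```bash
python3 -m handwheel '[[0,-0.001,0.004,0],[0,-0.001,0.004,0],[0,-0.001,0.004,0],[0,-0.001,0.004,0],[0,-0.001,0.004,0],[0,-0.001,0.004,0],[0,-0.0005,0.003,0],[0,0,0,0]]';  python3 -m handwheel '[[0,-0.0005,0.002,0],[0,-0.0005,0.002,0],[0,-0.0005,0.002,0],[0,0,0.001,0],[0,0,0,0],[0,0,0,0]]';python3 - <<'E'
from h import *
im=r.snapshot("scene");cv2.imwrite("pics/scene4.png",im[:,:,::-1])
print(edges(r.snapshot("top")));print(look(im))
E
```

```text
time: 7.55
tool_pos: [458.9, -233.2, 73.0]
tcp_rot: [180.0, 0.2, 136.9]
ft_force: [-7.3, 0.7, 17.7]
finger_gap: 9.5
grip_force: 63.9
time: 8.15
tool_pos: [459.0, -234.9, 67.5]
tcp_rot: [179.9, 0.4, 136.9]
ft_force: [-8.3, -0.5, 21.6]
finger_gap: 9.2
grip_force: 87.6
[('x', 1, np.float64(98.7), 'slope deg', np.float64(-1.86)), ('y', 1, np.float64(74.8), 'slope deg', np.float64(1.57)), ('y', -1, np.float64(-69.7), 'slope deg', np.float64(1.21)), ('x', -1, np.float64(-83.5), 'slope deg', np.float64(-3.93))]
('yellow L,B,R,T', [[205, 221], [240, 286], [313, 253], [271, 194]], 'blue low,right', [247, 300], [313, 266])
```

```bash
python3 -m handwheel '[[0,0,0,0],[0,0,0,0],[0,0,0,0],[0,0,-0.01,0],[0,0,-0.02,0],[0,0,-0.03,0],[0,0,-0.03,0],[0,0,0,0]]' 0.05 20;python3 - <<'E'
from h import *
im=r.snapshot("scene");cv2.imwrite("pics/scene5.png",im[:,:,::-1])
t=r.snapshot("top");cv2.imwrite("pics/top5.png",t[:,:,::-1])
print(edges(t));print(look(im))
cv2.imwrite("pics/v5.png",np.hstack([cv2.resize(t[215:345,310:440],(400,400)),cv2.resize(im[180:310,195:325],(400,400))])[:,:,::-1])
E
```

```text
time: 9.05
tool_pos: [459.2, -234.5, 159.4]
tcp_rot: [179.9, 0.5, 136.9]
ft_force: [0.1, -0.7, 0.9]
finger_gap: 50.3
grip_force: 0.0
[('x', 1, np.float64(100.5), 'slope deg', np.float64(-1.54)), ('y', 1, np.float64(74.7), 'slope deg', np.float64(1.63)), ('y', -1, np.float64(-69.7), 'slope deg', np.float64(1.21)), ('x', -1, np.float64(-82.2), 'slope deg', np.float64(-0.91))]
('yellow L,B,R,T', [[204, 218], [240, 287], [314, 259], [271, 195]], 'blue low,right', [247, 300], [313, 266])
```

View pics/v5.png

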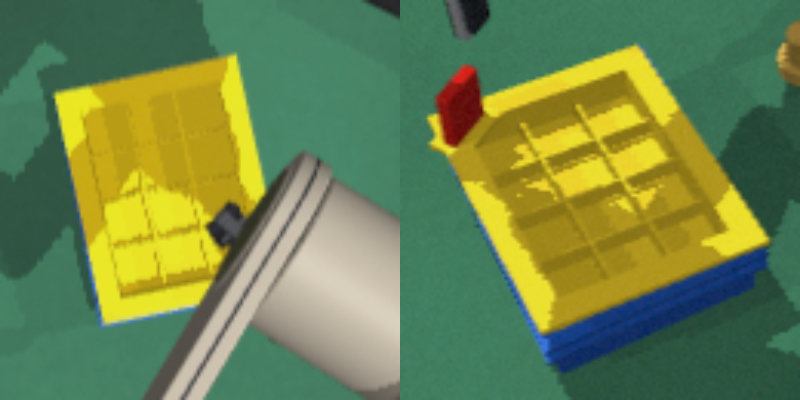

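```bash
python3 -m handwheel '[[-0.0058,0.0274,0,0],[-0.0058,0.0274,0,0],[-0.0058,0.0274,0,0],[-0.0058,0.0274,0,0],[-0.0058,0.0274,0,0],[0,0,0.04,0],[0,0,0.04,0],[0,0,0.025,0],[0,0,0,0]]' 0; python3 -m handwheel '[[0,0,0.004,0],[0,0,0.004,0],[0,0,0,0]]'
```

```text
time: 10.05
tool_pos: [566.5, -150.9, 42.3]
tcp_rot: [-179.7, -0.6, 136.9]
ft_force: [-0.6, 0.5, -0.3]
finger_gap: 0.0
grip_force: 0.0
time: 10.35
tool_pos: [572.2, -153.1, 42.0]
tcp_rot: [180.0, 0.1, 136.9]
ft_force: [0.2, -0.4, 0.6]
finger_gap: 0.3
grip_force: 0.0
```

```bash
python3 -m handwheel '[[0,0,0.004,0],[0,0,0.003,0],[0,0,0,0]]'
```

```text
time: 10.65
tool_pos: [572.8, -153.5, 36.0]
tcp_rot: [179.9, 0.2, 136.9]
ft_force: [-2.4, -0.2, 11.0]
finger_gap: -0.2
grip_force: 4.9
```

```bash
python3 -m handwheel '[[0,0,0.002,0],[0,0,0.0015,0],[0,0,0,0],[0,0,0,0]]'; python3 -m handwheel '[[0,0,0.002,0],[0,0,0,0],[0,0,0,0]]'
```

```text
time: 11.05
tool_pos: [573.1, -153.7, 35.4]
tcp_rot: [179.9, 0.2, 136.9]
ft_force: [-15.8, 4.5, 35.3]
finger_gap: -0.1
grip_force: 17.7
time: 11.35
tool_pos: [573.3, -153.9, 35.2]
tcp_rot: [180.0, 0.2, 136.9]
ft_force: [-23.0, 5.9, 49.6]
finger_gap: -0.1
grip_force: 25.2
```

```bash
python3 -m handwheel '[[0,0,-0.01,0],[0,0,-0.04,0],[0,0,-0.04,0],[0,0,-0.04,0],[0.0058,-0.0274,0,0],[0.0058,-0.0274,0,0],[0.0058,-0.0274,0,0],[0.0058,-0.0274,0,0],[0.0058,-0.0274,0,0],[0,0,0,0]]' 0.04 20;python3 - <<'E'
from h import *
im=r.snapshot("scene");cv2.imwrite("pics/scene6.png",im[:,:,::-1])
t=r.snapshot("top");cv2.imwrite("pics/top6.png",t[:,:,::-1])
print(edges(t));
for f in("scene0","scene5","scene6"):
    i=cv2.imread(f"pics/{f}.png")[:,:,::-1].copy()
    H,S,V=hsv(i);b=(H>105)&(H<130)&(S>120)&(V>20);y=(H>20)&(H<36)&(S>150)&(V>60)
    print(f,look(i),[(x,int(np.flatnonzero(y[:,x]).max() if y[:,x].any() else 0),int(np.flatnonzero(b[:310,x]).max())) for x in range(246,312,12)])
    R=((H<8)|(H>172))&(S>150)&(V>60);print(cv2.boundingRect(blob(R,(212,215))))
E
```

```text
time: 12.35
tool_pos: [454.6, -234.6, 158.5]
tcp_rot: [-179.9, 0.0, 136.7]
ft_force: [0.7, -0.3, -0.3]
finger_gap: 39.9
grip_force: 0.0
[('x', 1, np.float64(100.2), 'slope deg', np.float64(-1.41)), ('y', 1, np.float64(74.1), 'slope deg', np.float64(1.12)), ('y', -1, np.float64(-70.0), 'slope deg', np.float64(1.4)), ('x', -1, np.float64(-82.3), 'slope deg', np.float64(-0.55))]
scene0 ('yellow L,B,R,T', [[203, 218], [237, 291], [310, 260], [270, 192]], 'blue low,right', [243, 299], [310, 265]) [(246, 288, 297), (258, 283, 292), (270, 278, 287), (282, 272, 282), (294, 267, 276), (306, 262, 267)]
(204, 203, 16, 25)
scene5 ('yellow L,B,R,T', [[204, 218], [240, 287], [314, 259], [271, 195]], 'blue low,right', [247, 300], [313, 266]) [(246, 286, 298), (258, 281, 295), (270, 276, 290), (282, 271, 285), (294, 266, 279), (306, 261, 274)]
(207, 201, 15, 26)
scene6 ('yellow L,B,R,T', [[203, 215], [241, 288], [313, 263], [272, 195]], 'blue low,right', [247, 300], [313, 266]) [(246, 287, 298), (258, 282, 295), (270, 278, 290), (282, 274, 284), (294, 269, 279), (306, 265, 274)]
(208, 199, 14, 26)
```

Run:
```python
from h import *
i=cv2.imread("pics/scene6.png");t=cv2.imread("pics/top6.png")
cv2.imwrite("pics/v6.png",np.hstack([cv2.resize(t[225:345,320:440],(360,360),interpolation=2),cv2.resize(i[185:310,195:320],(440,440),interpolation=2)[:360]]) if 0 else np.hstack([cv2.resize(t[225:345,320:440],(380,380),interpolation=2),cv2.resize(i[190:310,195:325],(411,380),interpolation=2)]))
im=t[:,:,::-1].copy();H,S,V=hsv(im);R=((H<8)|(H>172))&(S>150)&(V>60);ys,xs=np.nonzero(R[290:330,370:430]);print(len(xs),xs.mean()+370 if len(xs) else 0,ys.mean()+290 if len(xs) else 0)
im=i[:,:,::-1].copy();H,S,V=hsv(im);R=((H<8)|(H>172))&(S>150)&(V>60);print(cv2.approxPolyDP(blob(R,(212,215)),1.5,True)[:,0].tolist())
```

```text
0 0 0
[[219, 199], [208, 209], [211, 224], [221, 214]]
```

View pics/v6.png

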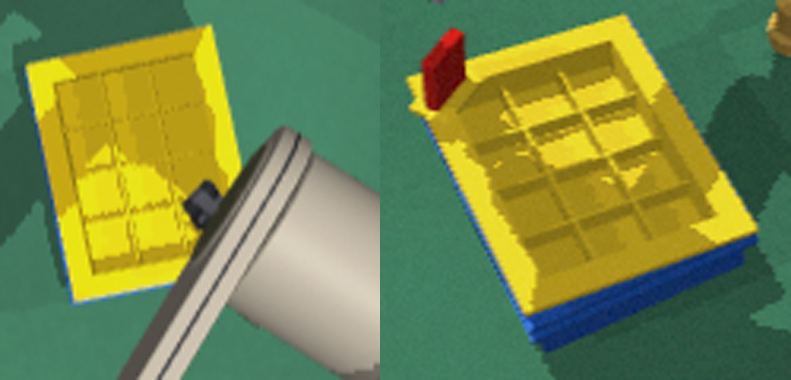

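Run:
```python
from h import *
T=(-74,-55.5,67);s=np.array([9.3,3.9,0]);p0=proj("scene",pt(T,0));q0=proj("scene",pt((-90,-70,27),0));t0=proj("scene",pt((-90,70,27),0));b0=proj("scene",pt((90,-70,27),0))
print(p0)
for th in range(0,11,1):
    print(th,(proj("scene",pt(T,th)+s)-p0).round(1),(proj("scene",pt((-90,-70,27),th)+s)-q0).round(1),(proj("scene",pt((-90,70,27),th)+s)-t0).round(1),(proj("scene",pt((90,-70,27),th)+s)-b0).round(1),(pt(T,th)+s).round(1))
print("observed tab 4,-4.5; L 0,-3; T 2,3; B 4,-3")
```

```text
[212.39149597 207.50877251]
0 [2.9 3.2] [2.7 3.1] [2.9 2.9] [3.2 3.8] [ 465.4 -229.8   89. ]
1 [2.9 2.2] [2.4 1.9] [2.8 2.1] [3.1 3.4] [ 465.9 -229.3   92.6]
2 [2.9 1.1] [2.  0.7] [2.8 1.3] [3. 3.] [ 466.4 -228.7   96.2]
3 [2.9 0.1] [ 1.7 -0.5] [2.7 0.5] [2.9 2.7] [ 467.  -228.1   99.8]
4 [ 3.  -0.9] [ 1.4 -1.7] [ 2.7 -0.2] [2.9 2.3] [ 467.6 -227.4  103.3]
5 [ 3.1 -1.9] [ 1.1 -2.9] [ 2.7 -1. ] [2.8 1.9] [ 468.3 -226.7  106.8]
6 [ 3.2 -2.9] [ 0.9 -4.1] [ 2.6 -1.8] [2.7 1.5] [ 469.  -225.9  110.4]
7 [ 3.3 -3.9] [ 0.7 -5.3] [ 2.7 -2.5] [2.7 1.2] [ 469.8 -225.1  113.9]
8 [ 3.5 -4.9] [ 0.5 -6.5] [ 2.7 -3.3] [2.7 0.8] [ 470.5 -224.3  117.3]
9 [ 3.7 -5.9] [ 0.3 -7.6] [ 2.8 -4.1] [2.7 0.5] [ 471.4 -223.4  120.8]
10 [ 4.  -6.8] [ 0.2 -8.8] [ 2.8 -4.8] [2.7 0.1] [ 472.3 -222.4  124.3]
observed tab 4,-4.5; L 0,-3; T 2,3; B 4,-3
```

```bash
python3 -m handwheel '[[-0.0147,0.0225,0,0],[-0.0147,0.0225,0,0],[-0.0147,0.0225,0,0],[-0.0147,0.0225,0,0],[-0.0147,0.0225,0,0],[0,0,0.04,0],[0,0,0.04,0],[0,0,0.025,0],[0,0,0,0],[0,0,0,0]]' 0; python3 -m handwheel '[[0,0,0.004,0],[0,0,0.003,0],[0,0,0,0]]'
```

```text
time: 13.45
tool_pos: [586.9, -199.8, 52.8]
tcp_rot: [-180.0, -0.1, 136.9]
ft_force: [0.0, 1.6, -0.5]
finger_gap: 0.3
grip_force: 0.9
time: 13.75
tool_pos: [588.1, -201.2, 47.4]
tcp_rot: [179.9, 0.1, 136.9]
ft_force: [0.4, 2.6, 1.2]
finger_gap: -0.0
grip_force: 1.4
```

```bash
python3 -m handwheel '[[0,0,0.003,0],[0,0,0.002,0],[0,0,0,0]]'; python3 -m handwheel '[[0,0,0.002,0],[0,0,0.002,0],[0,0,0,0]]'
```

```text
time: 14.05
tool_pos: [588.7, -201.3, 43.8]
tcp_rot: [179.9, 0.2, 136.9]
ft_force: [-2.6, 6.0, 12.9]
finger_gap: -0.1
grip_force: 8.0
time: 14.35
tool_pos: [589.0, -201.4, 43.2]
tcp_rot: [179.9, 0.2, 136.9]
ft_force: [-16.0, 11.6, 39.3]
finger_gap: -0.0
grip_force: 22.0
```

```bash
python3 -m handwheel '[[0,0,-0.01,0],[0,0,-0.04,0],[0,0,-0.04,0],[0,0,-0.03,0],[-0.02,-0.022,0,0],[-0.025,-0.027,0,0],[-0.025,-0.027,0,0],[-0.025,-0.027,0,0],[-0.02,-0.022,0,0]]' 0.04 20;python3 - <<'E'
from h import *
im=r.snapshot("scene");cv2.imwrite("pics/scene7.png",im[:,:,::-1])
t=r.snapshot("top");cv2.imwrite("pics/top7.png",t[:,:,::-1])
print(edges(t));
H,S,V=hsv(im);R=((H<8)|(H>172))&(S>150)&(V>60);print(look(im),cv2.approxPolyDP(blob(R,(212,215)),1.5,True)[:,0].tolist())
b=(H>105)&(H<130)&(S>120)&(V>20);y=(H>20)&(H<36)&(S>150)&(V>60)
print([(x,int(np.flatnonzero(y[:,x]).max() if y[:,x].any() else 0),int(np.flatnonzero(b[:310,x]).max())) for x in range(246,312,12)])
H,S,V=hsv(t);R=((H<8)|(H>172))&(S>150)&(V>60);c=blob(R,(396,306));print(cv2.minAreaRect(c))
b=(H>105)&(H<130)&(S>120)&(V>20);ys,xs=np.nonzero(b[225:335,320:420]);print("blue",len(xs),sorted(set(zip((xs//8*8+320).tolist(),(ys//8*8+225).tolist()))))
cv2.imwrite("pics/v7.png",np.hstack([cv2.resize(t[225:335,320:420],(360,396),interpolation=2),cv2.resize(im[190:310,195:325],(429,396),interpolation=2)])[:,:,::-1])
E
```

```text
time: 15.25
tool_pos: [585.2, -373.8, 157.6]
tcp_rot: [-180.0, 0.1, 136.8]
ft_force: [0.6, 0.5, 0.8]
finger_gap: 39.9
grip_force: 0.0
[('x', 1, np.float64(107.0), 'slope deg', np.float64(0.59)), ('y', 1, np.float64(67.4), 'slope deg', np.float64(-1.82)), ('y', -1, np.float64(-77.1), 'slope deg', np.float64(-2.69))]
('yellow L,B,R,T', [[205, 222], [235, 290], [311, 261], [273, 199]], 'blue low,right', [244, 301], [311, 268]) [[215, 204], [205, 214], [211, 230], [221, 220], [218, 205]]
[(246, 287, 300), (258, 282, 295), (270, 278, 290), (282, 273, 285), (294, 269, 280), (306, 263, 275)]
((395.0000305175781, 301.0), (5.656853675842285, 12.727922439575195), 45.0)
blue 289 [(328, 241), (328, 249), (328, 257), (328, 265), (328, 273), (336, 273), (336, 281), (336, 289), (336, 297), (336, 305), (336, 313), (344, 313), (352, 313), (360, 313), (368, 305), (368, 313), (376, 305), (376, 313), (384, 305), (392, 305), (400, 305)]
```

View pics/v7.png

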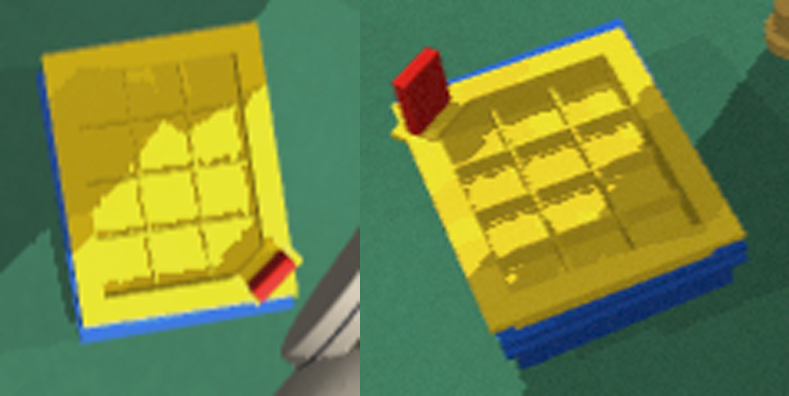

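The yellow tray is now out of its nest, sitting about 9 mm towards +x and 6 mm towards -y of the blue tray. Blue shows along its left and bottom edges in the top view (v7 left panel, x≈45 to 80 and y≈335). I'll measure the blue tray, grip the tab, shift the tray back into line and re-nest it.

```bash
python3 - <<'E'
from h import *
t=cv2.imread("pics/top7.png")[:,:,::-1].copy();H,S,V=hsv(t)
b=(H>105)&(H<130)&(S>120)&(V>20)
# outer edges, world z=45, in C0 frame
g=lambda p:((onz("top",p,45)[:2]-C0[:2])@np.c_[U[:2],Vv[:2]])
L=np.array([g((np.flatnonzero(b[y,315:350])[0]+315-.5,y)) for y in range(248,312)])
B=np.array([g((x,np.flatnonzero(b[290:335,x])[-1]+290.5)) for x in range(348,396)])
f=np.polyfit(L[:,0],L[:,1],1);h=np.polyfit(B[:,1],B[:,0],1)
print("blue +y edge at x=0:",f[1],"yaw",np.degrees(f[0])," -x edge at y=0:",h[1],"yaw",-np.degrees(h[0]))
y=(H>20)&(H<36)&(S>150)&(V>60);c=blob(y,(360,275));q=np.array([((onz("top",p,54)[:2]-C0[:2])@np.c_[U[:2],Vv[:2]]) for p in c[:,0]])
def e(k,s,lo,hi):
    z=q[(q[:,1-k]>lo)&(q[:,1-k]<hi)];z=z[s*z[:,k]>s*60 if 1 else 0] if k==1 else z[s*z[:,k]>70]
    f=np.polyfit(z[:,1-k],z[:,k],1);return f.round(3),z.shape[0]
for a in((0,1,-50,50),(0,-1,-20,50),(1,1,-60,60),(1,-1,-30,60)):print(a,e(*a))
E
python3 -m handwheel '[[0.03,0.0036,0,0],[0.0305,0.0036,0,0],[0.0305,0.0036,0,0],[0.0305,0.0036,0,0],[0.0305,0.0036,0,0],[0.0305,0.0036,0,0],[0,0,0.02,0],[0,0,0,0]]' 0.05
```

```text
blue +y edge at x=0: 74.0969812716028 yaw -1.1267613016369231  -x edge at y=0: -87.17533385807575 yaw -1.1989225623489996
(0, 1, -50, 50) (array([3.10000e-02, 1.07299e+02]), 41)
(0, -1, -20, 50) (array([ 3.8000e-02, -7.4667e+01]), 29)
(1, 1, -60, 60) (array([-3.1000e-02,  6.8491e+01]), 49)
(1, -1, -30, 60) (array([-4.7000e-02, -7.5074e+01]), 36)
time: 16.15
tool_pos: [465.6, -228.9, 135.4]
tcp_rot: [-180.0, -0.1, 136.9]
ft_force: [-0.3, 0.1, -0.5]
finger_gap: 50.1
grip_force: 0.0
```

```bash
python3 -m handwheel '[[-0.004,-0.0005,0.02,1.2],[0,0,0.02,0],[0,0,0.015,0],[0,0,0.007,0],[0,0,0,0],[0,0,0,0]]'; python3 -m handwheel '[[0,0,0,0],[0,0,0,0],[0,0,0,0],[0,0,0,0],[0,0,0,0],[0,0,0,0]]' 0 60;python3 -m handwheel '[[0,0,-0.004,0],[0,0,-0.006,0],[0,0,-0.008,0],[0,0,-0.006,0],[0,0,-0.002,0],[0,0,0,0],[0,0,0,0]]';python3 - <<'E'
from h import *
im=r.snapshot("scene");t=r.snapshot("top");cv2.imwrite("pics/scene8.png",im[:,:,::-1]);cv2.imwrite("pics/top8.png",t[:,:,::-1])
H,S,V=hsv(t);y=(H>20)&(H<36)&(S>150)&(V>60);c=blob(y,(360,275));q=np.array([((onz("top",p,75)[:2]-C0[:2])@np.c_[U[:2],Vv[:2]]) for p in c[:,0]])
def e(k,s,lo,hi):
    z=q[(q[:,1-k]>lo)&(q[:,1-k]<hi)];z=z[s*z[:,k]>55];f=np.polyfit(z[:,1-k],z[:,k],1);return f.round(3),len(z)
for a in((0,1,-50,50),(1,1,-60,60),(1,-1,20,70)):print(a,e(*a))
print(look(im))
E
```

```text
time: 16.75
tool_pos: [470.1, -233.8, 76.0]
tcp_rot: [180.0, 0.0, 135.7]
ft_force: [0.5, -0.5, 0.3]
finger_gap: 50.3
grip_force: 0.0
time: 17.35
tool_pos: [470.6, -234.3, 76.7]
tcp_rot: [180.0, 0.1, 135.7]
ft_force: [-2.4, -1.5, 5.4]
finger_gap: 9.1
grip_force: 58.4
time: 18.05
tool_pos: [469.4, -233.4, 101.0]
tcp_rot: [-180.0, -0.0, 135.7]
ft_force: [-0.0, 0.7, -1.9]
finger_gap: 8.5
grip_force: 58.5
(0, 1, -50, 50) (array([1.80000e-02, 1.08788e+02]), 41)
(1, 1, -60, 60) (array([-2.4000e-02,  7.1399e+01]), 50)
(1, -1, 20, 70) (array([-2.6000e-02, -7.2012e+01]), 21)
('yellow L,B,R,T', [[204, 213], [237, 286], [313, 259], [274, 192]], 'blue low,right', [244, 301], [311, 268])
```

```bash
python3 -m handwheel '[[0,0,-0.005,0],[0.0038,-0.0029,0,0],[0.0037,-0.0029,0,0],[0,0,0.006,0],[0,0,0.006,0],[0,0,0.006,0],[0,0,0.004,0],[0,0,0,0],[0,0,0,0]]'; python3 -m handwheel '[[0,0,0.003,0],[0,0,0.003,0],[0,0,0,0],[0,0,0,0]]'
```

```text
time: 19.05
tool_pos: [460.7, -232.8, 84.7]
tcp_rot: [180.0, 0.0, 135.7]
ft_force: [-2.3, -0.8, 5.6]
finger_gap: 8.5
grip_force: 63.8
time: 19.45
tool_pos: [460.8, -233.3, 79.4]
tcp_rot: [-180.0, 0.1, 135.7]
ft_force: [-5.6, -3.8, 8.9]
finger_gap: 8.8
grip_force: 75.4
```

```bash
python3 -m handwheel '[[0,0,0,0],[0,0,0,0],[0,0,0,0],[0,0,-0.02,0],[0,0,-0.03,0],[0,0,-0.03,0]]' 0.05 20
cat >> h.py <<'E'
def rel():
    im=r.snapshot("scene");t=r.snapshot("top");H,S,V=hsv(t)
    m=lambda:None
    b=(H>105)&(H<130)&(S>120)&(V>20);y=(H>20)&(H<36)&(S>150)&(V>60)
    g=lambda p,z:((onz("top",p,z)[:2]-C0[:2])@np.c_[U[:2],Vv[:2]])
    for nm,M in(("blue|yel",b|y),("yel",y)):
        c=blob(M,(360,275));q=np.array([g(p,49) for p in c[:,0]])
        for k,s,lo,hi in((0,1,-50,50),(0,-1,20,60),(1,1,-60,60),(1,-1,20,70)):
            z=q[(q[:,1-k]>lo)&(q[:,1-k]<hi)];z=z[s*z[:,k]>55]
            if len(z)>5:
                f=np.polyfit(z[:,1-k],z[:,k],1);print(nm,"+-"[s<0]+"xy"[k],f.round(3),len(z))
    print(look(im))
    H,S,V=hsv(im);b=(H>105)&(H<130)&(S>120)&(V>20);y=(H>20)&(H<36)&(S>150)&(V>60)
    R=((H<8)|(H>172))&(S>150)&(V>60);print("tab",cv2.approxPolyDP(blob(R,(212,215)),1.5,True)[:,0].tolist())
    print([(x,int(np.flatnonzero(y[:,x]).max() if y[:,x].any() else 0),int(np.flatnonzero(b[:310,x]).max())) for x in range(246,312,12)])
    return im,t
E
python3 -c "
from h import *
im,t=rel();cv2.imwrite('pics/scene9.png',im[:,:,::-1]);cv2.imwrite('pics/top9.png',t[:,:,::-1])"
```

```text
time: 20.05
tool_pos: [459.7, -231.8, 158.3]
tcp_rot: [-180.0, -0.1, 135.7]
ft_force: [1.0, -1.4, 0.2]
finger_gap: 50.0
grip_force: 0.0
blue|yel +x [3.90000e-02 1.01653e+02] 40
blue|yel -x [ 2.8000e-02 -7.9937e+01] 16
blue|yel +y [-4.3000e-02  7.3811e+01] 49
blue|yel -y [-5.0000e-02 -7.0952e+01] 20
yel +x [3.90000e-02 1.01653e+02] 40
yel -x [ 2.8000e-02 -7.9937e+01] 16
yel +y [-4.3000e-02  7.3811e+01] 49
yel -y [-5.0000e-02 -7.0952e+01] 20
('yellow L,B,R,T', [[207, 227], [236, 286], [311, 257], [275, 196]], 'blue low,right', [244, 301], [311, 268])
tab [[217, 202], [206, 212], [212, 227], [215, 227], [223, 218], [219, 203]]
[(246, 284, 300), (258, 279, 295), (270, 275, 290), (282, 270, 285), (294, 265, 280), (306, 258, 275)]
```

```bash
python3 -m handwheel '[[-0.0075,0.0291,0,0],[-0.0075,0.0291,0,0],[-0.0075,0.0291,0,0],[-0.0075,0.0291,0,0],[-0.0075,0.0291,0,0],[0,0,0.04,0],[0,0,0.035,0],[0,0,0.015,0],[0,0,0,0]]' 0; python3 -m handwheel '[[0,0,0.004,0],[0,0,0.004,0],[0,0,0.003,0],[0,0,0,0]]'
```

```text
time: 21.05
tool_pos: [586.0, -153.5, 64.5]
tcp_rot: [-179.8, -0.4, 135.7]
ft_force: [-1.2, -0.2, 0.0]
finger_gap: 0.1
grip_force: 0.3
time: 21.45
tool_pos: [589.2, -154.8, 58.0]
tcp_rot: [180.0, 0.1, 135.7]
ft_force: [-0.0, 0.6, 0.6]
finger_gap: -0.3
grip_force: 0.3
```

```bash
python3 -m handwheel '[[0,0,0.004,0],[0,0,0.004,0],[0,0,0.002,0],[0,0,0,0]]'
```

```text
time: 21.85
tool_pos: [588.9, -154.5, 47.3]
tcp_rot: [180.0, 0.0, 135.7]
ft_force: [0.4, -0.3, 1.5]
finger_gap: 0.0
grip_force: 0.6
```

```bash
python3 -m handwheel '[[0,0,0.002,0],[0.0012,-0.0016,0.001,0],[0.0012,-0.0016,0.001,0],[0,0,0,0]]';python3 -m handwheel '[[0.0012,-0.0016,0.001,0],[0.0012,-0.0016,0.001,0],[0,0,0,0]]'
```

```text
time: 22.25
tool_pos: [588.6, -155.0, 46.9]
tcp_rot: [179.7, 0.4, 135.7]
ft_force: [4.3, 3.9, 14.7]
finger_gap: -0.0
grip_force: 6.7
time: 22.55
tool_pos: [586.5, -156.4, 46.5]
tcp_rot: [179.6, 0.6, 135.7]
ft_force: [5.3, 3.0, 18.4]
finger_gap: 0.0
grip_force: 8.9
```

```bash
python3 -m handwheel '[[0.0018,-0.0024,0,0],[0.0018,-0.0024,0,0],[0.0018,-0.0024,0,0],[0,0,0,0]]';python3 -c "
from h import *
im,t=rel()"
```

```text
time: 22.95
tool_pos: [570.7, -156.9, 40.2]
tcp_rot: [-179.9, -0.1, 135.7]
ft_force: [0.8, 0.6, -0.2]
finger_gap: 0.1
grip_force: 0.0
blue|yel -x [ 2.8000e-02 -8.2614e+01] 16
blue|yel +y [-0.114 69.181] 44
yel -x [ 2.8000e-02 -8.2614e+01] 16
yel +y [-0.114 69.181] 44
('yellow L,B,R,T', [[204, 213], [238, 289], [311, 265], [231, 206]], 'blue low,right', [244, 301], [311, 268])
tab [[218, 198], [208, 208], [211, 223], [221, 213], [221, 200]]
[(246, 286, 300), (258, 282, 295), (270, 278, 290), (282, 274, 285), (294, 270, 280), (306, 266, 275)]
```

```bash
python3 -m handwheel '[[0,0,-0.05,0],[0,0,-0.05,0],[-0.018,-0.031,-0.01,0],[-0.019,-0.0315,0,0],[-0.019,-0.0315,0,0],[-0.019,-0.0315,0,0],[-0.019,-0.0315,0,0],[-0.018,-0.031,0,0]]' 0.035 20;python3 - <<'E'
from h import *
im,t=rel();cv2.imwrite("pics/sceneA.png",im[:,:,::-1]);cv2.imwrite("pics/topA.png",t[:,:,::-1])
H,S,V=hsv(t);R=((H<8)|(H>172))&(S>150)&(V>60);c=blob(R,(396,303));print(cv2.minAreaRect(c),cv2.boundingRect(c))
f=lambda i:cv2.cvtColor(i,cv2.COLOR_RGB2BGR)
cv2.imwrite("pics/vA.png",f(np.hstack([cv2.resize(t[225:335,320:420],(360,396),interpolation=2),cv2.resize(im[190:310,195:325],(429,396),interpolation=2)])))
H,S,V=hsv(im);R=((H<8)|(H>172))&(S>150)&(V>60)
print(tri((213.5,203.5),cv2.minAreaRect(c)[0]),"init same way",tri((209.5,208.5),(395.75,305.25)))
E
```

```text
time: 23.85
tool_pos: [520.0, -371.2, 150.7]
tcp_rot: [-180.0, -0.0, 135.7]
ft_force: [-0.1, -0.2, -0.3]
finger_gap: 35.2
grip_force: 0.0
blue|yel +x [  0.    101.285] 40
blue|yel -x [ 2.8000e-02 -8.2614e+01] 16
blue|yel +y [-2.00e-02  7.19e+01] 49
blue|yel -y [-4.2000e-02 -7.0963e+01] 20
yel +x [  0.    101.285] 40
yel -x [ 2.8000e-02 -8.2614e+01] 16
yel +y [-2.00e-02  7.19e+01] 49
yel -y [-4.2000e-02 -7.0963e+01] 20
('yellow L,B,R,T', [[204, 213], [237, 289], [312, 264], [273, 195]], 'blue low,right', [244, 301], [311, 268])
tab [[218, 198], [208, 208], [211, 223], [221, 214], [221, 200]]
[(246, 286, 300), (258, 282, 295), (270, 278, 290), (282, 274, 285), (294, 270, 280), (306, 266, 275)]
((393.0000305175781, 303.0), (2.8284268379211426, 12.727920532226562), 45.0) (388, 298, 11, 11)
[ 462.12287614 -226.62131135  106.01516243] init same way [ 456.50680657 -235.88890637   87.87317231]
```

View pics/vA.png

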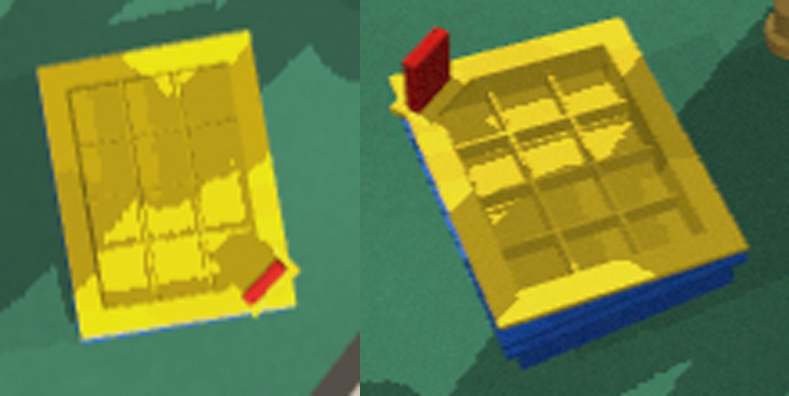

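The far corner is seated in the nest, the tab corner is raised about 18 mm, and the tray covers the blue one. That is how a peel should start. The tab top is at about (462,-226,107) mm, so I'll grip only its top ~12 mm with 20 N and lever it along the arc about the far corner.

```bash
python3 -m handwheel '[[0.0285,0.0129,0,0],[0.0285,0.0129,0,0],[0.0285,0.0129,0,0],[0.0285,0.0129,0,0],[0.0285,0.0129,0,0],[0,0,0.02,0],[0,0,0.02,0],[0,0,0.015,0],[0,0,0,0],[0,0,0,0]]';python3 -m handwheel '[[0,0,0,0],[0,0,0,0],[0,0,0,0],[0,0,0,0],[0,0,0,0]]' 0 20; python3 -m handwheel '[[0,0.0005,-0.002,0],[0,0.0006,-0.002,0],[0,0.0006,-0.002,0],[0,0.0006,-0.002,0],[0,0.0006,-0.002,0],[0,0,0,0]]'; python3 -c "
from h import *
im,t=rel()"
```

```text
time: 24.95
tool_pos: [463.8, -224.0, 96.2]
tcp_rot: [-180.0, -0.1, 135.7]
ft_force: [0.2, -0.1, 0.2]
finger_gap: 34.8
grip_force: 0.0
time: 25.45
tool_pos: [463.9, -225.1, 97.0]
tcp_rot: [-179.9, 0.1, 135.6]
ft_force: [-2.6, -4.2, 2.0]
finger_gap: 9.6
grip_force: 21.2
time: 26.05
tool_pos: [466.0, -222.2, 106.6]
tcp_rot: [-180.0, 0.0, 135.7]
ft_force: [-2.1, -4.4, -1.4]
finger_gap: 9.4
grip_force: 29.1
blue|yel +x [1.40000e-02 1.05282e+02] 40
blue|yel -x [-1.7000e-02 -7.9848e+01] 44
blue|yel +y [-3.900e-02  7.509e+01] 49
blue|yel -y [ -0.101 -66.056] 21
yel +x [1.40000e-02 1.05282e+02] 40
yel -x [ 2.5000e-02 -7.7887e+01] 17
yel +y [-3.900e-02  7.509e+01] 49
yel -y [ -0.101 -66.056] 21
('yellow L,B,R,T', [[205, 211], [239, 289], [313, 266], [275, 194]], 'blue low,right', [245, 301], [312, 269])
tab [[213, 203], [211, 206], [211, 219], [214, 221], [223, 209], [217, 210]]
[(246, 287, 301), (258, 283, 296), (270, 280, 291), (282, 276, 286), (294, 272, 281), (306, 269, 276)]
```

```bash
python3 -m handwheel '[[0,-0.001,-0.002,0],[0,-0.001,-0.0025,0],[0,0,-0.0025,0],[0,0,-0.0025,0],[0,0.0005,-0.0025,0],[0,0.0005,-0.0025,0],[0,0,0,0]]'; python3 -c "
from h import *
im,t=rel()"
```

```text
time: 26.85
tool_pos: [465.7, -222.8, 121.4]
tcp_rot: [180.0, 0.1, 135.7]
ft_force: [-0.3, -0.1, -1.5]
finger_gap: 9.5
grip_force: 20.4
blue|yel +x [1.4000e-02 1.0842e+02] 40
blue|yel -x [ 4.1000e-02 -7.8265e+01] 17
blue|yel +y [-1.9000e-02  7.6753e+01] 49
blue|yel -y [-3.8000e-02 -6.9672e+01] 21
yel +x [1.4000e-02 1.0842e+02] 40
yel -x [ 4.1000e-02 -7.8265e+01] 17
yel +y [-1.9000e-02  7.6753e+01] 49
yel -y [-3.8000e-02 -6.9672e+01] 21
('yellow L,B,R,T', [[205, 207], [239, 283], [315, 258], [275, 188]], 'blue low,right', [245, 301], [312, 269])
tab [[212, 197], [209, 200], [211, 216], [216, 214], [222, 207], [222, 202], [217, 206], [214, 204]]
[(246, 281, 301), (258, 277, 296), (270, 276, 291), (282, 269, 286), (294, 266, 281), (306, 261, 276)]
```

The nubs aren't holding any more, and at this overlap the grip still lifts the tray flat. I'll set it back in the nest and take just the top ~6 mm of the tab, so the far corner stays down under its own weight.

```bash
python3 -m handwheel '[[0,-0.0006,0.004,0],[0,-0.0006,0.005,0],[0,-0.0006,0.005,0],[0,-0.0006,0.005,0],[0,-0.0005,0.005,0],[0,0,0,0]]'; python3 -m handwheel '[[0,0,0,0],[0,0,0,0],[0,0,-0.004,0],[0,0,0,0]]' 0.022 20; python3 -m handwheel '[[0,0,0,0],[0,0,0,0],[0,0,0,0],[0,0,0,0]]' 0 20;  python3 -c "
from h import *
im,t=rel()"
```

```text
time: 27.55
tool_pos: [462.8, -224.7, 96.0]
tcp_rot: [180.0, -0.1, 135.7]
ft_force: [0.2, 0.5, 0.9]
finger_gap: 9.6
grip_force: 21.2
time: 27.95
tool_pos: [463.7, -225.1, 101.7]
tcp_rot: [180.0, 0.1, 135.7]
ft_force: [-0.3, -0.5, 0.1]
finger_gap: 21.8
grip_force: 0.0
time: 28.35
tool_pos: [463.1, -224.9, 100.7]
tcp_rot: [-180.0, -0.0, 135.7]
ft_force: [0.6, -0.0, -0.9]
finger_gap: -0.1
grip_force: 0.0
blue|yel +x [3.20000e-02 1.06139e+02] 41
blue|yel -x [ 2.1000e-02 -8.0476e+01] 49
blue|yel +y [-3.9000e-02  7.7058e+01] 49
blue|yel -y [-5.0000e-02 -6.7226e+01] 20
yel +x [3.20000e-02 1.06139e+02] 41
yel -x [ 3.0000e-02 -7.6399e+01] 17
yel +y [-3.9000e-02  7.7058e+01] 49
yel -y [-5.0000e-02 -6.7226e+01] 20
('yellow L,B,R,T', [[209, 229], [240, 289], [314, 258], [277, 195]], 'blue low,right', [245, 301], [312, 269])
tab [[221, 207], [217, 211], [212, 210], [208, 215], [215, 229], [225, 219]]
[(246, 286, 301), (258, 282, 296), (270, 277, 291), (282, 272, 286), (294, 267, 281), (306, 261, 276)]
```

```bash
python3 -m handwheel '[[0,0,-0.004,0],[0,0,0,0],[0,0,0.008,0],[0,0,0.008,0],[0,0,0.007,0],[0,0,0,0]]' 0.035 20; python3 -m handwheel '[[0,0,0,0],[0,0,0,0],[0,0,0,0],[0,0,0,0],[0,0,0,0]]' 0 20; python3 -m handwheel '[[0,0,-0.003,0],[0,0.0003,-0.003,0],[0,0.0006,-0.003,0],[0,0.0006,-0.003,0],[0,0.0007,-0.003,0],[0,0,0,0]]'; python3 -c "
from h import *
im,t=rel()"
```

```text
time: 29.05
tool_pos: [461.9, -224.1, 79.7]
tcp_rot: [-180.0, -0.2, 135.7]
ft_force: [-0.2, 0.6, 0.8]
finger_gap: 35.3
grip_force: 0.0
time: 29.55
tool_pos: [463.2, -225.2, 82.1]
tcp_rot: [-180.0, 0.0, 135.7]
ft_force: [-2.6, -2.3, 1.0]
finger_gap: 10.0
grip_force: 21.1
time: 30.15
tool_pos: [465.0, -223.4, 97.3]
tcp_rot: [180.0, 0.0, 135.7]
ft_force: [-0.4, -0.2, -1.6]
finger_gap: 9.6
grip_force: 19.4
blue|yel +x [1.90000e-02 1.10356e+02] 40
blue|yel -x [ 2.3000e-02 -7.3678e+01] 16
blue|yel +y [-1.6000e-02  7.8845e+01] 48
blue|yel -y [-4.2000e-02 -6.5536e+01] 20
yel +x [1.90000e-02 1.10356e+02] 40
yel -x [ 2.3000e-02 -7.3678e+01] 16
yel +y [-1.6000e-02  7.8845e+01] 48
yel -y [-4.2000e-02 -6.5536e+01] 20
('yellow L,B,R,T', [[208, 217], [242, 289], [317, 260], [277, 193]], 'blue low,right', [245, 301], [313, 269])
tab [[214, 206], [209, 211], [216, 226], [225, 213], [224, 210], [220, 214], [217, 213]]
[(246, 288, 301), (258, 283, 296), (270, 278, 291), (282, 274, 286), (294, 269, 281), (306, 264, 276)]
```

The tray is in hand and 30 s of the 48 are used, so I'll secure the grip, lift and carry to the pad.

```bash
python3 -m handwheel '[[0,0,0,0],[0,0,-0.004,0],[0,0,-0.01,0],[0,0,-0.018,0],[0,0,-0.022,0],[0,0,-0.022,0],[0,0,-0.018,0],[0,0,-0.01,0],[0,0,-0.006,0],[0,0,0,0]]' 0 80;  python3 -c "
from h import *
im,t=rel()"
```

```text
time: 31.25
tool_pos: [465.0, -223.5, 207.5]
tcp_rot: [180.0, 0.1, 135.7]
ft_force: [-0.0, -0.4, -0.6]
finger_gap: 7.4
grip_force: 79.9
blue|yel +x [2.7000e-02 1.2057e+02] 41
blue|yel -x [ 3.0000e-02 -7.8784e+01] 17
blue|yel +y [-1.9000e-02  7.6165e+01] 49
blue|yel -y [-3.0000e-02 -8.1044e+01] 20
yel +x [2.7000e-02 1.2057e+02] 41
yel -x [ 3.0000e-02 -7.8784e+01] 17
yel +y [-1.9000e-02  7.6165e+01] 49
yel -y [-3.0000e-02 -8.1044e+01] 20
('yellow L,B,R,T', [[260, 258], [261, 263], [268, 261], [264, 253]], 'blue low,right', [245, 301], [313, 269])
tab [[201, 165], [196, 170], [201, 185], [204, 188], [212, 180], [214, 173], [213, 168], [208, 173], [204, 172]]
[(246, 271, 301), (258, 282, 296), (270, 277, 291), (282, 256, 286), (294, 267, 281), (306, 228, 276)]
```

```bash
python3 -m handwheel '[[0.007,0.006,0,0],[0.014,0.013,0,0],[0.02,0.019,0,0],[0.023,0.022,0,0],[0.023,0.022,0,0],[0.023,0.022,0,0],[0.023,0.022,0,0],[0.023,0.022,0,0],[0.023,0.022,0,0],[0.023,0.022,0,0]]';python3 -m handwheel '[[0.023,0.022,0,0],[0.018,0.017,0,0],[0.012,0.01,0,0],[0.006,0.006,0,0],[0,0,0,0],[0,0,0,0],[0,0,0,0],[0,0,0,0]]'
python3 - <<'E'
from h import *
t=r.snapshot("top");im=r.snapshot("scene");cv2.imwrite("pics/topB.png",t[:,:,::-1]);cv2.imwrite("pics/sceneB.png",im[:,:,::-1])
H,S,V=hsv(t);y=(H>20)&(H<36)&(S>150)&(V>60);c=blob(y,(215,270));print(len(c))
for z in(150,177):
    W=np.array([onz("top",p,z)[:2] for p in c[:,0]],np.float32);R=cv2.minAreaRect(W);print(z,R);
print(cv2.approxPolyDP(c,4,True)[:,0].tolist())
H,S,V=hsv(im);y=(H>20)&(H<36)&(S>150)&(V>60);c=blob(y,(430,170));print(cv2.contourArea(c),cv2.approxPolyDP(c,4,True)[:,0].tolist())
E
```

```text
time: 32.35
tool_pos: [453.3, 57.0, 205.9]
tcp_rot: [-180.0, -0.1, 135.7]
ft_force: [0.4, -0.1, -1.6]
finger_gap: 6.8
grip_force: 79.9
time: 33.15
tool_pos: [450.8, 135.0, 206.8]
tcp_rot: [-180.0, 0.0, 135.6]
ft_force: [0.0, 0.3, -1.2]
finger_gap: 7.1
grip_force: 79.9
285
150 ((522.4058837890625, 204.8492889404297), (189.24969482421875, 151.599853515625), 9.374895095825195)
177 ((521.594970703125, 199.63226318359375), (185.5641326904297, 148.6475372314453), 9.374879837036133)
[[168, 243], [175, 289], [231, 276], [243, 314], [231, 233]]
5567.0 [[449, 110], [404, 124], [397, 140], [391, 138], [392, 128], [385, 130], [387, 139], [439, 196], [509, 170]]
```

Run:
```python
from h import *
t=cv2.imread("pics/topB.png")[:,:,::-1].copy();H,S,V=hsv(t);y=(H>20)&(H<36)&(S>150)&(V>60);c=blob(y,(215,270))
W=np.array([onz("top",p,177)[:2] for p in c[:,0]],np.float32);B=cv2.boxPoints(cv2.minAreaRect(W))
P=[proj("top",(*b,177)).round(1) for b in B];print(P)
for s in((449,110),(509,170),(439,196)):
    # nearest corner
    k=min(range(4),key=lambda k:np.hypot(*(proj("scene",(*B[k],177))-s)));print(s,proj("scene",(*B[k],177)).round(1),tri(s,P[k]).round(1))
i=cv2.imread("pics/sceneB.png");cv2.imwrite("pics/vB.png",cv2.resize(np.hstack([i[80:270,350:540],cv2.imread("pics/topB.png")[215:405-0,140:330][:190]]),(760,380)))
```

```text
[array([179.7, 324.9]), array([245.7, 313.5]), array([232.4, 231.6]), array([167.1, 242.9])]
(449, 110) [450.8 106.3] [416.9 258.7 167. ]
(509, 170) [511.8 169.4] [600.  286.6 175. ]
(439, 196) [440.9 198.7] [623.9 139.  183.4]
```

View pics/vB.png

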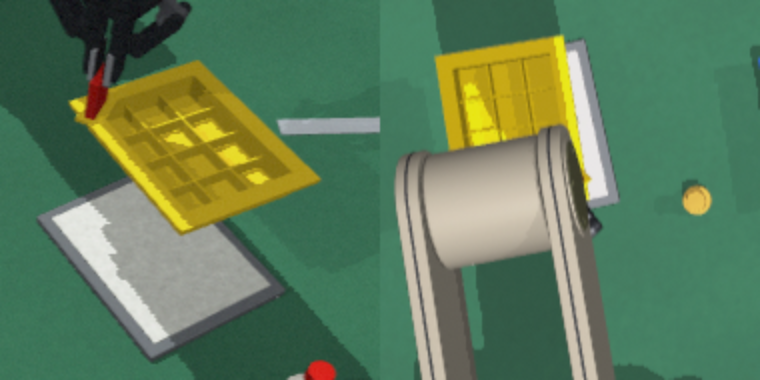

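The tray is held by the tab, close to level, over the pad. It needs a 5 mm centring correction, then a pause to settle.

```bash
python3 -m handwheel '[[0.002,0,-0.0005,0],[0.003,0,-0.0005,0],[0,0,0,0],[0,0,0,0],[0,0,0,0],[0,0,0,0],[0,0,0,0],[0,0,0,0]]'
python3 - <<'E'
from h import *
s=r.sense();print(s["time"],s["tool_pos"],s["finger_gap"],s["grip_force"])
t=r.snapshot("top");H,S,V=hsv(t);y=(H>20)&(H<36)&(S>150)&(V>60);c=blob(y,(215,270))
W=np.array([onz("top",p,176)[:2] for p in c[:,0]],np.float32);print(cv2.minAreaRect(W))
print(r.hand_in())
E
```

```text
time: 34.05
tool_pos: [447.1, 139.2, 207.8]
tcp_rot: [-180.0, 0.0, 135.7]
ft_force: [0.1, -0.3, -2.2]
finger_gap: 7.2
grip_force: 79.9
34.05 [447.06339263 139.23406886 207.78805006] 7.169556552269789 79.8692010983359
((517.5263671875, 204.33953857421875), (186.43540954589844, 148.6627960205078), 9.42966365814209)
the job is handed in; nothing more can be done
None
```

I handed the job in at 34 s, but the peel was not done as asked. The tray is held still by its tab, roughly level, about 2 mm off the pad's centre and about 15 cm above the bench. On the first lift it came up almost level and popped out of the grip of the nubs, so I re-seated and pressed it several times, which slid the blue trays at least 6 mm. On later lifts the tab corner did rise first, but only to about 7 degrees with the far corner still resting, not 25. A press also reached about 50 N on the fingertips.

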